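# Gauge the spacer sleeves under the latched guard

## Task

Lift the latch bar of the gauge station out of its catch by its ball knob and swing the clear guard wide open, then try every sleeve on the stepped gauge pin, taking them along their row from the robot's right to its left: one that drops fully home goes into the rectangular tray, one that hangs up on the step goes into the round dish. With every sleeve sorted, swing the guard fully shut again and let the latch bar drop back into its catch; leave the other things on the bench where they are.

Things in the scene. Friction and masses are not known exactly. Their poses are not given: they have to be found in the camera images.
- station: Fixed gauge station: blue base plate 12 mm thick, carrying a gauge pin, a catch post and a hinged clear guard. Origin at bench level under the pin. The guard's hinge axis stands at (+110, -90) mm in this frame; the shut guard leaf runs from there along -x.
- guard_hinge (a point): Bench-level foot of the guard's vertical hinge axis; fixed frame, z up, -x along the shut leaf, +y from leaf to pin. Clear leaf: 182 mm long, 25 to 115 mm above the bench. A clear hood fixed to the leaf, top 121 mm above the bench (rims 123), reaches 118 mm to the +y side and covers the pin when shut. The pin stands at (-110, +90) mm in this frame.
- guard (a joint): Guard angle: 0 = shut, opens to 1.7 rad (free end swings from -x towards -y of guard_hinge, counter-clockwise from above); stays where it is left and moves lightly. From about 1.2 rad on the pin is clear from above.
- bar (a joint): Angle of the gravity latch bar: 0 = lowered (in the catch if the guard is shut), up to 0.6 rad lifted; falls back when let go. Its tip lies behind a fixed prong on the catch post, 207 mm from the hinge. Lifted beyond 0.2 rad it clears the prong and the guard can swing; it must be lifted likewise to bring the guard back past the prong. Takes about 1 N.
- bar_pivot (a point): Pivot of the latch bar on the guard's outer face: 90 mm from the hinge axis, 95 mm above the bench, 14 mm outside the leaf's plane (-y side when shut). Frame turns with the guard: -x along the leaf to its free end. The bar runs along -x and turns about y, its free end rising.
- latch_ball (a point): Centre of the black ball knob, 26 mm diameter, on a 10 mm stem on the latch bar: 95 mm from bar_pivot towards the free end and 60 mm above it when the bar is down (155 mm above the bench). Lift it to raise the bar; the guard can be swung by it. Free all round, can be pinched from above.
- pin_foot (a point): Foot of the upright gauge pin, on the base plate, 12 mm above the bench. Pin 44 mm high: 15 mm diameter for the lowest 14 mm, a 4 mm cone, then 9.6 mm, pointed end. A good sleeve drops home onto the plate (its middle 17 mm above this point, pin end showing); a tight one hangs on the cone, its middle about 32 mm above this point.
- tray: Fixed grey rectangular tray for good sleeves, 120 (its x) x 200 (its y) mm outside, 26 mm high, walls and floor 4 mm. Origin: centre of the underside.
- dish: Fixed round steel dish for tight sleeves, 160 mm across outside, 148 mm inside, 24 mm high, floor 4 mm thick. Origin: centre of the underside.
- sleeve_a_mid (a point): Centre (half-way up) of a plain aluminium sleeve: 32 mm outside diameter, 34 mm high, bore along z; stands upright on the bench at the start, in a loose row that runs from the robot's right (small y) to its left (large y). Bore good (18 mm) or tight (13 mm), the same outside. Some sleeves are absent.
- sleeve_b_mid (a point): Centre (half-way up) of a plain aluminium sleeve: 32 mm outside diameter, 34 mm high, bore along z; stands upright on the bench at the start, in a loose row that runs from the robot's right (small y) to its left (large y). Bore good (18 mm) or tight (13 mm), the same outside. Some sleeves are absent.
- sleeve_c_mid (a point): Centre (half-way up) of a plain aluminium sleeve: 32 mm outside diameter, 34 mm high, bore along z; stands upright on the bench at the start, in a loose row that runs from the robot's right (small y) to its left (large y). Bore good (18 mm) or tight (13 mm), the same outside. Some sleeves are absent.
- sleeve_d_mid (a point): Centre (half-way up) of a plain aluminium sleeve: 32 mm outside diameter, 34 mm high, bore along z; stands upright on the bench at the start, in a loose row that runs from the robot's right (small y) to its left (large y). Bore good (18 mm) or tight (13 mm), the same outside. Some sleeves are absent.
- sleeve_e_mid (a point): Centre (half-way up) of a plain aluminium sleeve: 32 mm outside diameter, 34 mm high, bore along z; stands upright on the bench at the start, in a loose row that runs from the robot's right (small y) to its left (large y). Bore good (18 mm) or tight (13 mm), the same outside. Some sleeves are absent.
- board_large: green circuit board 100 x 80 mm, flat on the bench; to be left alone. Origin: its underside or middle.
- board_small: small green circuit board 50 x 36 mm, flat on the bench; to be left alone. Origin: its underside or middle.
- driver: screwdriver 160 mm lying on the bench; to be left alone. Origin: its underside or middle.
- spanner: small spanner 120 mm lying on the bench; to be left alone. Origin: its underside or middle.
- flux_jar: amber jar with cap, 44 mm across and 60 mm high; to be left alone. Origin: its underside or middle.
- solder_reel: white flanged reel 60 mm across and 44 mm high; to be left alone. Origin: its underside or middle.
Not all that is in view belongs to the job. What is shaped like the part that bears sleeve_c_mid but blue or pink is not meant. What is shaped like the tray but turquoise is not meant.

How it is judged:
On the way, in this order (a step that is already met when the one before it is completed fails the run):
1. the latch bar is lifted out of its catch (value of joint bar above 0.15 rad and value of joint guard below 0.3 rad), for 0.1 s.
2. the guard is swung wide open (value of joint guard above 1.1 rad), for 0.2 s.
3. the sleeve at the first place of the row, counted from the robot's right, is tried on the gauge pin (((horizontal distance between sleeve_a_mid and pin_foot below 0.006 m and z of sleeve_a_mid in the frame of pin_foot below 0.038 m) or (horizontal distance between sleeve_b_mid and pin_foot below 0.006 m and z of sleeve_b_mid in the frame of pin_foot below 0.038 m))), for 0.2 s.
4. the sleeve at the second place of the row, counted from the robot's right, is tried on the gauge pin ((horizontal distance between sleeve_c_mid and pin_foot below 0.006 m and z of sleeve_c_mid in the frame of pin_foot below 0.038 m)), for 0.2 s.
5. the sleeve at the third place of the row, counted from the robot's right, is tried on the gauge pin ((horizontal distance between sleeve_d_mid and pin_foot below 0.006 m and z of sleeve_d_mid in the frame of pin_foot below 0.038 m)), for 0.2 s.
6. the sleeve at the fourth place of the row, counted from the robot's right, is tried on the gauge pin ((horizontal distance between sleeve_e_mid and pin_foot below 0.006 m and z of sleeve_e_mid in the frame of pin_foot below 0.038 m)), for 0.2 s.
7. every sleeve is sorted into tray or dish (x of sleeve_b_mid in the frame of tray between -0.052 and 0.052 m and y of sleeve_b_mid in the frame of tray between -0.092 and 0.092 m and z of each of sleeve_b_mid, sleeve_c_mid, sleeve_e_mid in the frame of tray below 0.034 m and x of sleeve_c_mid in the frame of tray between -0.052 and 0.052 m and y of sleeve_c_mid in the frame of tray between -0.092 and 0.092 m and x of sleeve_e_mid in the frame of tray between -0.052 and 0.052 m and y of sleeve_e_mid in the frame of tray between -0.092 and 0.092 m and horizontal distance between each of sleeve_a_mid, sleeve_d_mid and dish below 0.068 m and z of each of sleeve_a_mid, sleeve_d_mid in the frame of dish below 0.034 m), for 0.2 s.
At the end, for the whole second after the job is handed in: Every sleeve whose bore goes fully home on the pin rests in the rectangular tray and every tight one in the round dish (centre inside the walls, on the floor); the guard is shut (within 0.05 rad) and the latch bar down in its catch (within 0.06 rad) (all of step 7 and linear speed of each of sleeve_a, sleeve_b, sleeve_c, sleeve_d, sleeve_e below 0.03 m/s and value of joint guard below 0.05 rad and value of joint bar below 0.06 rad); the robot touches nothing.
It fails at once if another thing on the bench is shoved more than 5 cm (distance of any of board_large, board_small, driver, spanner, flux_jar, solder_reel from where it was at the start of the episode above 0.05 m).
Of sleeve_a, sleeve_b only 1 to 1 are there at a start; the rules pass over those that are not, and their reading is None.
Of sleeve_c, sleeve_d, sleeve_e only 1 to 3 are there at a start; the rules pass over those that are not, and their reading is None.
At some moment in a run one of sleeve_a, sleeve_b, sleeve_c, sleeve_d, sleeve_e may be knocked a few centimetres aside while the robot is not near it.
It also fails if it takes over 210 s, if anything falls off the work surface, if the arm or the gripper's body presses on something with over 40 N, if the wrist force passes 120 N, or if a joint passes its speed limit or range.

## Robot

A 7-joint arm with a two-finger parallel gripper is mounted at the origin on the work surface. World frame = base frame: x ahead of the robot, y to its left, z up, the work surface at z = 0. Lengths are in m, angles in rad, forces in N, time in s.
With the tool pointing down it reaches from about 0.4 to 0.925 m from the base axis. Payload 5.6 kg.
Tool frame: the origin (TCP) lies midway between the tips of the shut fingers; the grasp point (between the pads) lies 19 mm behind it; z points along the fingers, y is the line along which they close (so a half turn about z gives the same grasp; the last joint's range is limited). The gripper opens to 85 mm and grips with 20 to 120 N. Pads are 22 mm wide; open, the fingers measure 114 mm over their backs; the gripper's body (76 mm by 85 mm) begins 54 mm behind the grasp point. The pads swing forward as they close: fully open they stand 13 mm farther back than shut.
Start: joints at [-1.263, 0.468, -0.012, 1.603, 0.006, 1.071, -0.056], TCP at [0.223, 0.61, 0.231] pointing down, gripper open.
Joint ranges: [-2.53, 2.53], [-0.31, 2.02], [-1.57, 1.55], [0.28, 2.44], [-1.29, 4.43], [0.15, 1.84], [-2.92, 2.92]. Speed limits (rad/s): [2.57, 2.57, 3.14, 3.14, 3.14, 3.14, 3.14].

## Interface

Orientations are given as a unit quaternion [x, y, z, w].
In Python, from rig import r, kin, telemetry, cams, order gives the robot as it stands. Calls block until the motion is done:
- r.move_pose(position, orientation): joint-space move of the TCP to a pose.
- r.servo_line(position, v=0.15, ori=None, threshold=None): straight line of the TCP; ori=None keeps the orientation; v is the mean speed in m/s. With threshold (N) it stops when the force on the tool has changed by that much, and returns True; else False.
- r.movej(angles): joint-space move.
- r.grip(opening): finger opening in m; the grip force is fixed at half the most; returns when the fingers have stopped.
- r.sleep(seconds).
- kin.ik(position, orientation): joint angles nearest the present ones, or None.
- telemetry.state(): the state.
- cams.capture(name): name is "scene" or "top" or "wrist"; returns a dict with "pixels" (400x640x3 uint8, red, green, blue), "range_z" (400x640 float32, m along the optical axis (not along the pixel's ray), 0 where there is no reading), "intrinsics" (3x3 intrinsics, pixels), "rvec" (rotation vector, rad) and "tvec" (3), from world to camera coordinates, as OpenCV has them. Camera axes: x right, y down, z forward; pixel columns grow to the right and rows downward; lengths in m; the calibration is good to about 2 mm. A picture is of the moment at which its call begins.
A pose or a line that the arm cannot do raises r.Unreachable and nothing moves.
- order.close_job(): hands the job in; it is judged then, once.
The state is a dict: "t": time; "joint_pos": joint angles; "joint_velocities": joint speeds; "joint_efforts": joint torques, N m; "ee_pos": TCP position; "tool_rot": TCP orientation; "wrist_force": force on the tool from outside, world axes, zero at the start; "torque": the same for the moment, N m; "width": finger opening in m; "grasp_force": force on a finger pad.
Only numpy, scipy, OpenCV 4.12 (cv2) and the standard library are available. Lean on these libraries where they do the work, as an engineer would, in place of code of your own. Each camera call takes 0.05 s, during which the arm holds its last target. There are 200 camera calls.

## Working session

There is one attempt and no reset: what is moved stays moved. The work goes in short steps, each a Python script; the robot and the scene stay as the last script left them, time stands still between calls to the robot, and variables do not carry over. Pictures are saved under pics/ and viewed, at most 14 in all, crops included, and the job is handed in when it is done.

```bash
ls; mkdir -p pics
cat > h.py <<'E'
import numpy as np, cv2
from rig import r, kin, telemetry, cams, order
def cap(n):
    c=cams.capture(n); np.savez(f'{n}.npz',**c); return c
def save(c,f,box=None,s=1):
    p=np.array(c['pixels'])[:,:,::-1]
    if box: p=p[box[1]:box[3],box[0]:box[2]]
    cv2.imwrite('pics/'+f,cv2.resize(p,None,fx=s,fy=s,interpolation=cv2.INTER_CUBIC))
def world(c):
    """HxWx3 world points (nan where no reading)"""
    K=np.array(c['intrinsics']); R=cv2.Rodrigues(np.array(c['rvec'],float))[0]; t=np.array(c['tvec'],float).ravel()
    z=np.array(c['range_z'],float); z[z==0]=np.nan
    v,u=np.mgrid[:z.shape[0],:z.shape[1]]
    P=np.dstack([(u-K[0,2])/K[0,0]*z,(v-K[1,2])/K[1,1]*z,z])
    return (P-t)@R
def ray(c,u,v,z):
    """world point of pixel on plane z"""
    K=np.array(c['intrinsics']); R=cv2.Rodrigues(np.array(c['rvec'],float))[0]; t=np.array(c['tvec'],float).ravel()
    d=R.T@np.linalg.solve(K,[u,v,1]); o=-R.T@t
    return o+d*(z-o[2])/d[2]
E
python3 - <<'E'
from h import *
for n in('scene','top'):
    c=cap(n); save(c,n+'0.png',s=1.25); print(n,-cv2.Rodrigues(np.array(c['rvec'],float))[0].T@np.array(c['tvec']).ravel())
s=telemetry.state(); print(s)
E
```

```text
pics
scene [0.97000959 0.68332643 0.89224114]
top [0.30847335 0.03170869 1.76375959]
{'t': 0.1, 'joint_pos': array([-1.26295446,  0.46829375, -0.01158573,  1.60354669,  0.00600407,
        1.07139752, -0.05628923]), 'joint_velocities': array([ 2.08793930e-04, -7.71765445e-04, -1.43260259e-03, -3.51422217e-03,
        8.78416350e-04,  4.59633824e-04, -2.38443792e-05]), 'joint_efforts': array([ 1.85369909e-04, -5.33517158e+01,  2.11566221e-02, -2.51964658e+01,
        1.14365167e-02,  4.23006582e-03, -3.76646699e-05]), 'ee_pos': array([0.22329586, 0.60990024, 0.23042429]), 'tool_rot': array([ 1.74555509e-01,  9.84647005e-01, -8.01871739e-04, -7.74486280e-05]), 'wrist_force': array([ 0.00094826, -0.56217891,  0.05368148]), 'torque': array([-0.03239159,  0.00037852, -0.04477529]), 'grasp_force': 0.0, 'width': 0.08551305954435048}
```

View pics/scene0.png

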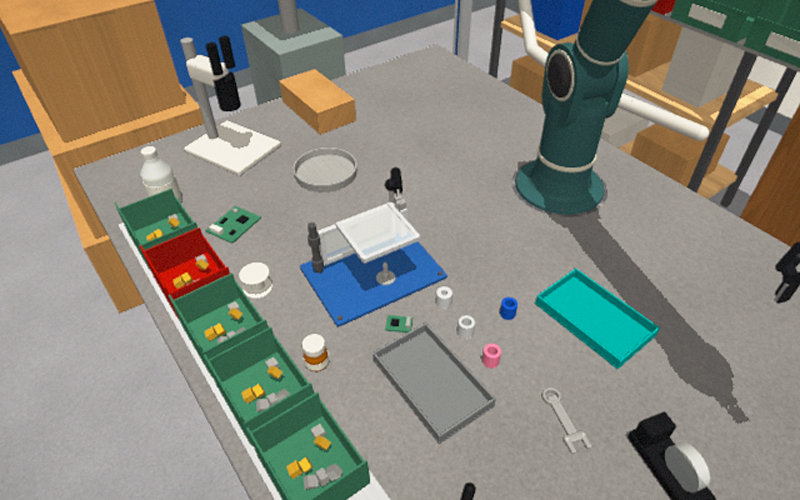

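View pics/top0.png

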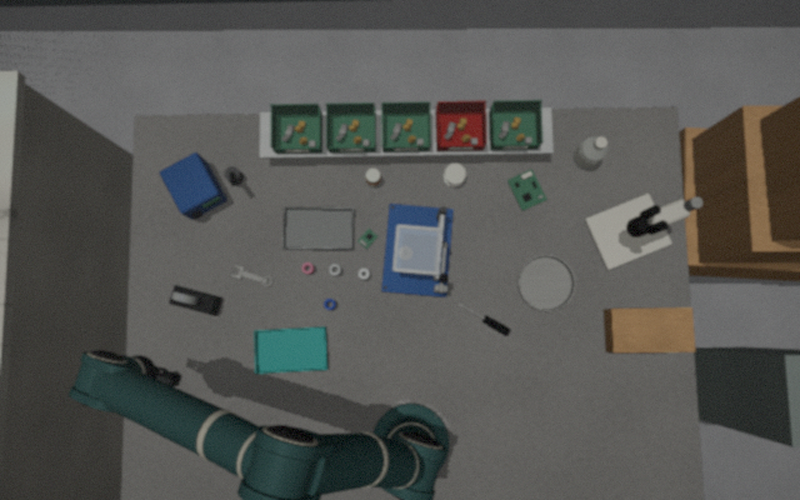

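Scene: the station (blue plate) is at (375,275) with its catch end at (315,245) and hinge end near (398,200). The plain sleeves are at (444,297) and (466,327). Look-alikes are the blue sleeve at (509,308) and pink one at (491,355). The grey tray is at (433,380), the turquoise one at (597,315) is a decoy, and the dish is at (325,168). In the top view, the plain sleeves are at (364,273) and (335,270). Next I'll take close crops and measurements.

Run:
```python
from h import *
T=dict(np.load('top.npz')); S=dict(np.load('scene.npz'))
a=cv2.resize(T['pixels'][150:250,210:380,::-1],None,fx=3.5,fy=3.5,interpolation=cv2.INTER_CUBIC)
b=cv2.resize(S['pixels'][110:300,230:400,::-1],None,fx=1.8,fy=1.8,interpolation=cv2.INTER_CUBIC)
im=np.zeros((600,800,3),np.uint8); im[:350,:595]=a
cv2.imwrite('pics/crop1.png',a)
cv2.imwrite('pics/crop2.png',cv2.resize(S['pixels'][120:290,230:410,::-1],None,fx=3.5,fy=3.5,interpolation=cv2.INTER_CUBIC))
W=world(T)
hsv=cv2.cvtColor(T['pixels'],cv2.COLOR_RGB2HSV)
# things on the bench by height
for n,z0,z1 in (('low',.008,.06),('sleeve',.028,.04)):
    m=((W[...,2]>z0)&(W[...,2]<z1)).astype(np.uint8)
    k,l,st,ce=cv2.connectedComponentsWithStats(m)
    for i in range(1,k):
        if st[i,4]>8:
            p=W[l==i]; print(n,st[i,4],ce[i].round(),np.nanmedian(p,0).round(3),np.nanmin(p,0).round(3),np.nanmax(p,0).round(3),cv2.minAreaRect(p[:,:2].astype(np.float32)))
```

```text
low 2802 [ 26. 240.] [0.402 1.05  0.035] [-0.136  1.042  0.008] [1.    1.057 0.06 ] ((0.43188679218292236, 1.0498759746551514), (0.015149466693401337, 1.1352509260177612), 89.98170471191406)
low 961 [631. 136.] [ 0.747 -1.087  0.034] [ 0.559 -1.111  0.008] [ 0.935 -1.078  0.06 ] ((0.7465869784355164, -1.0870486497879028), (0.3756332993507385, 0.027115285396575928), 3.162435531616211)
low 109 [465. 128.] [ 0.778 -0.495  0.035] [ 0.764 -0.54   0.008] [ 0.819 -0.483  0.06 ] ((0.7841370105743408, -0.5046077966690063), (0.06847693771123886, 0.03126439452171326), 46.40378189086914)
low 208 [168. 158.] [0.675 0.554 0.036] [0.629 0.516 0.008] [0.803 0.617 0.06 ] ((0.7078116536140442, 0.5554995536804199), (0.08661872148513794, 0.1754554659128189), 77.02479553222656)
low 225 [364. 139.] [ 0.746 -0.139  0.043] [ 0.717 -0.168  0.008] [ 0.776 -0.11   0.057] ((0.746967613697052, -0.13869383931159973), (0.057657334953546524, 0.057417530566453934), 85.1453857421875)
low 125 [187. 139.] [0.755 0.487 0.048] [0.733 0.471 0.009] [0.779 0.513 0.059] ((0.7544103860855103, 0.49238526821136475), (0.04255975
[... 11636 characters left out ...]
05343474447727203, 1.0497320890426636), (0.007125162519514561, 0.03168599307537079), 86.98709106445312)
sleeve 13 [ 19. 367.] [-0.025  1.05   0.035] [-0.033  1.047  0.028] [-0.015  1.053  0.039] ((-0.02434544265270233, 1.0510841608047485), (0.01794518530368805, 0.005341705400496721), 9.115909576416016)
sleeve 29 [ 19. 377.] [-0.059  1.049  0.035] [-0.079  1.045  0.029] [-0.039  1.055  0.04 ] ((-0.05896424502134323, 1.0494383573532104), (0.008278840221464634, 0.040386587381362915), 85.8077392578125)
sleeve 41 [ 18. 392.] [-0.107  1.05   0.034] [-0.132  1.045  0.028] [-0.084  1.054  0.04 ] ((-0.10806547105312347, 1.0496726036071777), (0.008792313747107983, 0.047922533005476), 86.6140365600586)
```

View pics/crop1.png

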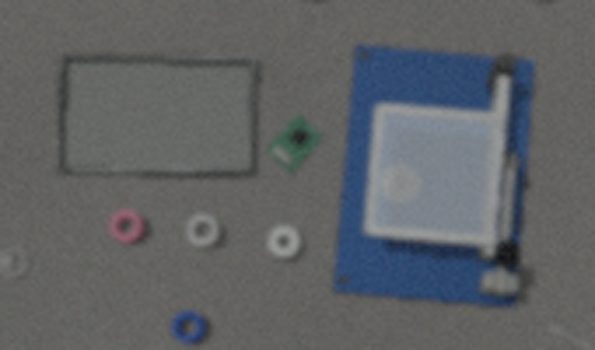

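View pics/crop2.png

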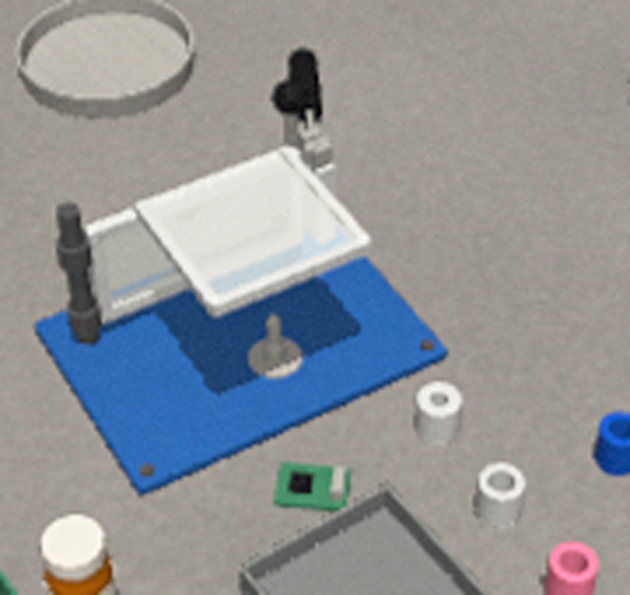

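The crops show the ball at (506,255) in crop1, with the white catch prong just below it and the hinge post at (504,68). The nearest sleeve, right of the row, has the smaller bore. Next, the numbers for the ball, plate and hinge, then a wrist look.

```bash
cat >> h.py <<'E'
from scipy.spatial.transform import Rotation as Rot
def down(yaw):
    """tool pointing down, tool y axis at heading yaw+90deg (tool x along yaw)"""
    return (Rot.from_euler('z',yaw)*Rot.from_quat([1,0,0,0])).as_quat()
def yaws():
    x=Rot.from_quat(telemetry.state()['tool_rot']).apply([1,0,0]); return np.arctan2(x[1],x[0])
E
python3 - <<'E'
from h import *
T=dict(np.load('top.npz')); W=world(T)
hsv=cv2.cvtColor(T['pixels'],cv2.COLOR_RGB2HSV)
m=(hsv[...,0]>100)&(hsv[...,0]<130)&(hsv[...,1]>130); m[:,:290]=0;m[:150]=0;m[250:]=0;m[:,380:]=0
pl=np.array([ray(T,u,v,.012)[:2] for v,u in zip(*np.where(m))],np.float32); print('plate',cv2.minAreaRect(pl))
# high points near the guard
b=W[150:250,290:380].reshape(-1,3)
for lo,hi in((.125,.135),(.135,.15),(.15,.2)):
    q=b[(b[:,2]>lo)&(b[:,2]<hi)]; print(lo,len(q),q.round(3)[:12].tolist())
print('ball',ray(T,354.6,222.9,.16),'hinge',ray(T,354,169.4,.12),'pin',ray(T,324.9,202.3,.02))
print('yaw',yaws())
r.servo_line([.223,.61,.40],v=.2)
p=np.array([.47,-.06,.40])
for y in np.arange(-180,180,30):
    q=kin.ik(p,down(np.radians(y))); print(y,None if q is None else np.round(q,2))
E
```

```text
plate ((0.5345764756202698, -0.028886660933494568), (0.17810659110546112, 0.24853596091270447), 84.01371765136719)
0.125 239 [[0.626, -0.088, 0.126], [0.624, -0.094, 0.135], [0.621, -0.091, 0.134], [0.622, -0.101, 0.126], [0.619, -0.091, 0.128], [0.592, -0.087, 0.125], [0.586, 0.013, 0.128], [0.586, 0.003, 0.128], [0.586, -0.004, 0.128], [0.584, 0.026, 0.127], [0.584, 0.023, 0.126], [0.583, 0.01, 0.126]]
0.135 17 [[0.633, -0.09, 0.141], [0.633, -0.094, 0.14], [0.634, -0.098, 0.135], [0.63, -0.09, 0.142], [0.629, -0.093, 0.146], [0.63, -0.097, 0.142], [0.63, -0.1, 0.14], [0.626, -0.087, 0.143], [0.627, -0.091, 0.136], [0.626, -0.093, 0.143], [0.626, -0.097, 0.145], [0.626, -0.1, 0.145]]
0.15 50 [[0.452, -0.082, 0.155], [0.451, -0.085, 0.162], [0.451, -0.088, 0.164], [0.451, -0.091, 0.164], [0.451, -0.094, 0.166], [0.448, -0.081, 0.169], [0.448, -0.085, 0.167], [0.447, -0.087, 0.17], [0.448, -0.091, 0.164], [0.448, -0.095, 0.162], [0.447, -0.097, 0.168], [0.445, -0.079, 0.158]]
ball [ 0.43889074 -0.08996558  0.16      ] hinge [ 0.62238114 -0.09504162  0.12      ] pin [0.52479254 0.0027793  0.02      ]
yaw 2.790683983848705
-180 [-0.72 -0.02  0.78  1.82  0.01  1.33  1.63]
-150 [-0.72 -0.02  0.78  1.82  0.01  1.33  2.16]
-120 [-0.69 -0.01  0.75  1.82  0.01  1.33  2.68]
-90 None
-60 [-0.36  0.    0.43  1.81 -0.    1.33 -2.55]
-30 [-0.36  0.    0.43  1.81 -0.    1.33 -2.03]
0 [-0.76 -0.02  0.83  1.83  0.02  1.33 -1.51]
30 [-0.72 -0.02  0.78  1.82  0.01  1.33 -0.99]
60 [-0.72 -0.02  0.78  1.82  0.01  1.33 -0.46]
90 [-0.72 -0.02  0.78  1.82  0.01  1.33  0.06]
120 [-0.72 -0.02  0.78  1.82  0.01  1.33  0.58]
150 [-0.72 -0.02  0.78  1.82  0.01  1.33  1.11]
```

Run:
```python
from h import *
r.move_pose([.45,-.085,.32],down(np.radians(-6)))
c=cap('wrist'); save(c,'w1.png',s=1.25)
print(telemetry.state()['ee_pos'],telemetry.state()['joint_pos'].round(2),-cv2.Rodrigues(np.array(c['rvec'],float))[0].T@np.array(c['tvec']).ravel())
W=world(c); z=W[...,2]
m=((z>.145)&(z<.175)).astype(np.uint8); k,l,st,ce=cv2.connectedComponentsWithStats(m)
for i in range(1,k):
    if st[i,4]>200: 
        p=W[l==i]; A=np.c_[2*p,np.ones(len(p))]; s=np.linalg.lstsq(A,(p**2).sum(1),rcond=None)[0]
        print(ce[i].round(),st[i,4],'sphere',s[:3].round(4),np.sqrt(s[3]+s[:3]@s[:3]).round(4),p.min(0).round(3),p.max(0).round(3))
```

```text
[ 0.45034961 -0.08430399  0.32005003] [-0.72  0.01  0.86  1.98 -0.01  1.15 -1.53] [ 0.51844394 -0.09039586  0.46323954]
[332. 192.] 556 sphere [ 0.4421 -0.0887  0.1562] 0.0126 [ 0.43  -0.101  0.153] [ 0.455 -0.076  0.17 ]
```

View pics/w1.png

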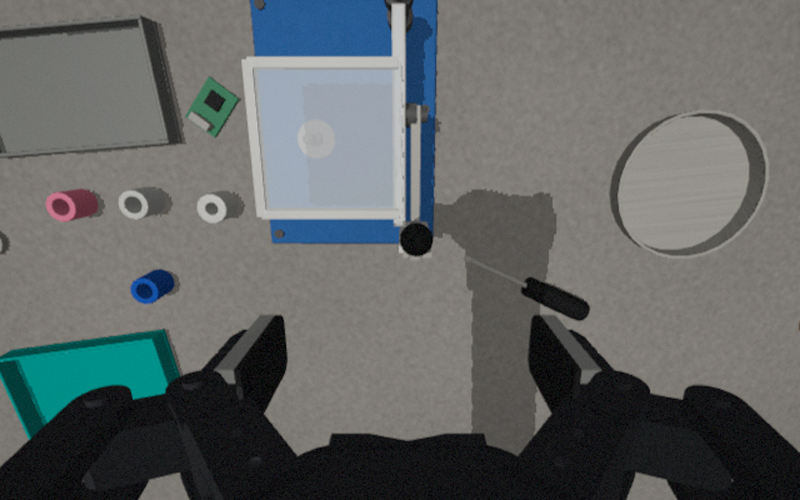

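The wrist view shows the ball knob at (416,238), with the leaf running up from it to the hinge at (400,10). The two plain sleeves are at (212,208) and (138,204). The sphere fit is clean, at 12.6 mm radius. Now I'll grip the ball, lift it and swing the guard open.

```bash
cat >> h.py <<'E'
TH=-.104; HINGE=np.array([.6276,-.0940])
def ball(g,b):
    l=np.array([-(.090+.095*np.cos(b)-.060*np.sin(b)),-.014])
    a=TH+g; R=np.array([[np.cos(a),-np.sin(a)],[np.sin(a),np.cos(a)]])
    return np.r_[HINGE+R@l, .096+.060*np.cos(b)+.095*np.sin(b)]
def goball(g,b,v=.15,dz=0,dg=0):
    return r.servo_line(ball(g,b)+[0,0,-.017+dz],v=v,ori=down(TH+g))
def st():
    s=telemetry.state(); print('t %.1f'%s['t'],s['ee_pos'].round(4),'w %.4f'%s['width'],'gf %.0f'%s['grasp_force'],'F',s['wrist_force'].round(1),flush=True)
E
python3 - <<'E'
from h import *
goball(0,0,dz=.06,v=.25); goball(0,0,v=.1); st()
r.grip(0); st()
for b in (.12,.24,.36): goball(0,b,v=.1); st()
for g in np.arange(.15,1.51,.15): goball(g,.36,v=.15)
st()
goball(1.5,.02,v=.1); st()
r.grip(.085); goball(1.5,0,dz=.09,v=.2)
c=cap('wrist'); save(c,'w2.png'); c=cap('top'); save(c,'t2.png',(200,120,440,300),3)
E
```

```text
t 5.1 [ 0.4428 -0.0889  0.1396] w 0.0850 gf 0 F [0.1 0.4 0.5]
t 5.7 [ 0.4421 -0.0901  0.1396] w 0.0226 gf 58 F [-2.9 -2.1  7.1]
t 6.0 [ 0.4493 -0.0907  0.1499] w 0.0226 gf 59 F [-1.5 -4.4 -3.4]
t 6.3 [ 0.4582 -0.0917  0.1597] w 0.0226 gf 59 F [-1.9 -4.3 -2.4]
t 6.6 [ 0.4683 -0.0928  0.1684] w 0.0227 gf 59 F [-2.2 -5.2 -2.3]
t 9.7 [ 0.6156 -0.2528  0.1695] w 0.0229 gf 60 F [ 0.6 -4.5  1.1]
t 10.2 [ 0.6101 -0.2785  0.1418] w 0.0226 gf 61 F [ 1.8 -5.4  4.9]
```

View pics/t2.png

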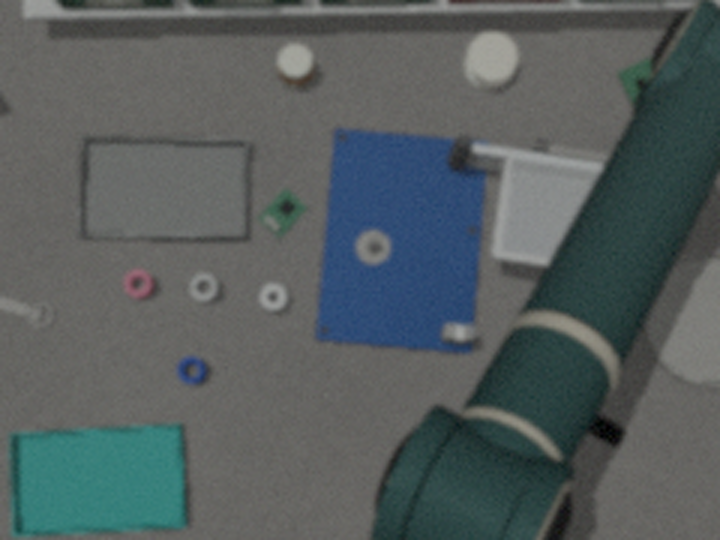

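The guard is wide open and the pin is clear at (374,246) in the crop. Now I'll measure the pin and sleeves with the wrist camera.

```bash
cat >> h.py <<'E'
Y=TH+np.pi/2
def tops(c,lo,hi,amin=60):
    W=world(c); z=W[...,2]; m=((z>lo)&(z<hi)).astype(np.uint8); k,l,s,ce=cv2.connectedComponentsWithStats(m); o=[]
    for i in range(1,k):
        if s[i,4]>amin:
            p=W[l==i]; (x,y),rad=cv2.minEnclosingCircle(p[:,:2].astype(np.float32)); o.append((ce[i].round().tolist(),int(s[i,4]),round(x,4),round(y,4),round(rad,4),np.median(p,0).round(4).tolist()))
    return o
E
python3 - <<'E'
from h import *
r.servo_line(telemetry.state()['ee_pos']*[1,1,0]+[0,0,.33],v=.25)
r.move_pose([.45,.07,.26],down(TH)); st()
c=cap('wrist'); save(c,'w3.png',s=1.25)
for a in ('sleeves',.029,.039),('pin',.045,.06),('pinlow',.03,.06): print(a[0],*tops(c,*a[1:],25),sep='\n ')
p=np.array(telemetry.state()['ee_pos'])
for q in ([.467,.123,.006],[.48,.203,.006],[.526,.005,.02],[.60,.26,.02],[.435,-.39,.02],[.526,.005,.2]):
    print(q,[None if (k:=kin.ik(q,down(y))) is None else np.round(k,2).tolist() for y in (Y,TH)])
E
```

```text
t 14.0 [0.4503 0.0696 0.2599] w 0.0850 gf 0 F [0.5 0.2 0.9]
sleeves
 ([374.0, 97.0], 34, 0.5267, 0.0087, 0.0062, [0.5269, 0.011, 0.0301])
 ([205.0, 158.0], 462, 0.4806, 0.2059, 0.016, [0.4813, 0.2053, 0.0345])
 ([137.0, 160.0], 501, 0.4863, 0.2828, 0.0162, [0.4869, 0.2819, 0.0345])
 ([277.0, 161.0], 527, 0.4681, 0.1246, 0.0159, [0.4685, 0.1241, 0.0345])
 ([458.0, 181.0], 88, 0.42, -0.0864, 0.017, [0.4267, -0.0725, 0.0335])
 ([209.0, 238.0], 403, 0.3843, 0.2208, 0.0161, [0.3849, 0.2207, 0.0344])
pin
 ([379.0, 95.0], 83, 0.5272, 0.0071, 0.0048, [0.5272, 0.0081, 0.0542])
 ([464.0, 184.0], 142, 0.4205, -0.0859, 0.0171, [0.4268, -0.0722, 0.0531])
pinlow
 ([378.0, 96.0], 108, 0.527, 0.0077, 0.0059, [0.5271, 0.0087, 0.0537])
 ([205.0, 158.0], 446, 0.4806, 0.2059, 0.016, [0.4812, 0.2054, 0.0345])
 ([137.0, 160.0], 478, 0.4863, 0.283, 0.0161, [0.4869, 0.282, 0.0346])
 ([277.0, 162.0], 522, 0.4681, 0.1246, 0.0159, [0.4684, 0.1241, 0.0345])
 ([461.0, 183.0], 288, 0.4201, -0.0861, 0.0172, [0.4268, -0.0725, 0.0449])
 ([209.0, 238.0], 394, 0.3842, 0.2211, 0.016, [0.385, 0.2205, 0.0344])
[0.467, 0.123, 0.006] [[-0.49, 0.57, 0.2, 2.14, -0.25, 0.45, -0.2], [-0.6, 0.58, 0.33, 2.15, -0.41, 0.47, -1.62]]
[0.48, 0.203, 0.006] [[-0.62, 0.61, 0.19, 2.05, -0.23, 0.5, -0.36], [-0.72, 0.62, 0.32, 2.06, -0.39, 0.52, -1.79]]
[0.526, 0.005, 0.02] [[-0.26, 0.59, 0.23, 2.04, -0.25, 0.54, 0.05], [-0.42, 0.62, 0.44, 2.05, -0.48, 0.57, -1.32]]
[0.6, 0.26, 0.02] [[-0.6, 0.74, 0.19, 1.72, -0.2, 0.71, -0.41], [-0.77, 0.77, 0.44, 1.73, -0.45, 0.74, -1.77]]
[0.435, -0.39, 0.02] [[0.4, 0.67, 0.36, 1.91, -0.38, 0.63, 0.9], [0.18, 0.75, 0.67, 1.92, -0.69, 0.72, -0.41]]
[0.526, 0.005, 0.2] [[-0.41, 0.3, 0.4, 1.96, -0.15, 0.91, -0.03], [-0.57, 0.32, 0.6, 1.97, -0.23, 0.92, -1.53]]
```

View pics/w3.png

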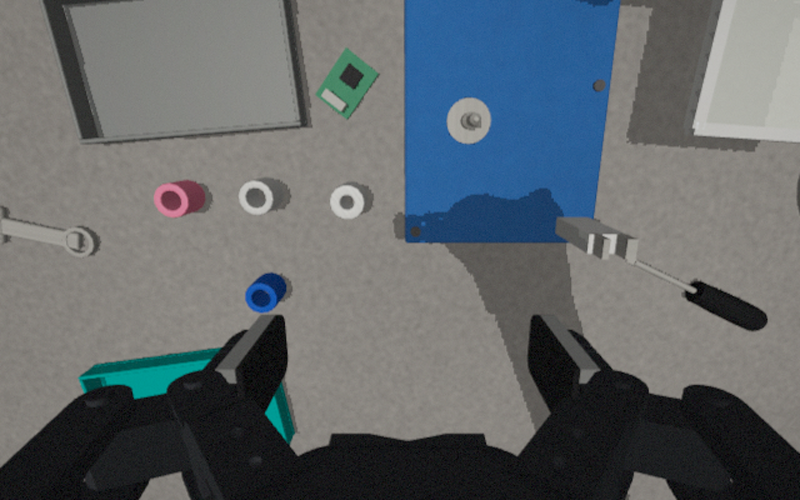

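The wrist view shows the pin at (470,120). The first plain sleeve at (347,202) has a small bore, and the second at (256,196) a larger one. The pin from the camera and from hinge geometry agree to better than 1 mm. Now sleeve 1.

```bash
cat >> h.py <<'E'
PIN=np.array([.5273,.0070])
def over(xy,z,v=.3,yaw=Y): return r.servo_line([xy[0],xy[1],z],v=v,ori=down(yaw))
def pick(xy,z=.006):
    r.grip(.06)
    over(xy,.13); over(xy,z,v=.15); r.grip(0); st(); over(xy,.13,v=.2)
def tryit():
    over(PIN,.13); over(PIN,.066,v=.15)      # sleeve bottom just above the pin end
    hit=r.servo_line([*PIN,.0195],v=.05,threshold=6); print('hit',hit); st()
    return hit
E
python3 - <<'E'
from h import *
r.move_pose([.4683,.1244,.15],down(Y))
pick([.4683,.1244]); tryit()
E
```

```text
t 17.4 [0.4689 0.1247 0.007 ] w 0.0297 gf 59 F [-2.1 -0.1  5.5]
hit True
t 20.0 [0.5274 0.007  0.0334] w 0.0296 gf 60 F [ 0.5 -0.2  2.6]
```

```bash
cat >> h.py <<'E'
def letgo(zg):
    r.grip(.06); r.sleep(.4); over(PIN,.16,v=.25); over(PIN-.068*np.array([np.cos(Y),np.sin(Y)]),.2)
    c=cap('wrist'); W=world(c); m=(np.hypot(W[...,0]-PIN[0],W[...,1]-PIN[1])<.025)&(W[...,2]>.035)
    print('on pin: z p10/50/90',np.percentile(W[m][:,2],[10,50,90]).round(4),'xy',cv2.minEnclosingCircle(W[m][:,:2].astype(np.float32)))
    print(tops(c,.029,.039)); return c
E
python3 - <<'E'
from h import *
c=letgo(.033); save(c,'w4.png'); st()
E
```

```text
on pin: z p10/50/90 [0.0564 0.0614 0.0624] xy ((0.5273679494857788, 0.006106159649789333), 0.015997910872101784)
[([432.0, 199.0], 94, 0.6253, -0.0925, 0.0116, [0.6198, -0.0857, 0.0336]), ([234.0, 214.0], 129, 0.4209, -0.0867, 0.0169, [0.4277, -0.0786, 0.0344]), ([429.0, 239.0], 210, 0.6167, -0.1281, 0.023, [0.6173, -0.1289, 0.0351])]
t 21.9 [ 0.5192 -0.0605  0.1984] w 0.0601 gf 0 F [0.8 0.9 0. ]
```

View pics/w4.png

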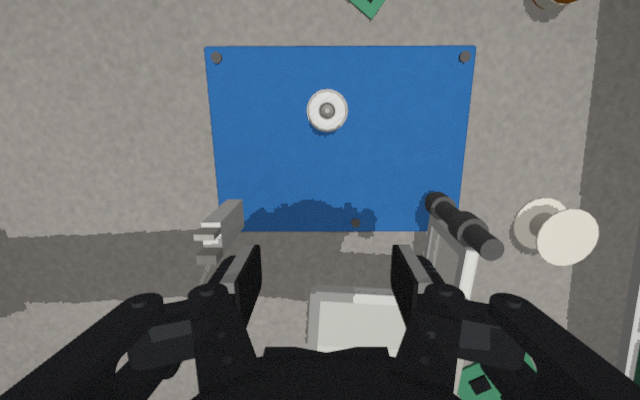

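The sleeve sits on the pin at (327,110) with its top at 61.5 mm, so its bottom hangs 15 mm above the plate. It is tight and goes into the dish. Then I'll re-locate sleeve 2.

```bash
cat >> h.py <<'E'
def take(z):
    over(PIN,.16); over(PIN,z,v=.15); r.grip(0); st(); over(PIN,.20,v=.2)
def place(xy,z=.014):
    over(xy,.20,v=.35); hit=over(xy,z,v=.15); r.grip(.055); r.sleep(.2); over(xy,.15,v=.25); st()
E
python3 - <<'E'
from h import *
take(.034); place([.436,-.389])
c=cap('wrist'); print(tops(c,.03,.044))
r.servo_line([.45,-.20,.28],v=.4); r.move_pose([.45,.15,.26],down(TH))
c=cap('wrist'); print(tops(c,.029,.039)); save(c,'w5.png'); st()
E
```

```text
t 23.7 [0.5278 0.0072 0.0348] w 0.0296 gf 59 F [-0.5 -0.1  6.3]
t 28.6 [ 0.4356 -0.3882  0.149 ] w 0.0549 gf 0 F [ 0.  -0.5 -0.1]
[([533.0, 13.0], 326, 0.5974, -0.268, 0.0091, [0.5933, -0.2697, 0.0366]), ([327.0, 200.0], 1039, 0.4366, -0.39, 0.016, [0.4367, -0.3891, 0.0384]), ([185.0, 377.0], 327, 0.2848, -0.5491, 0.0167, [0.2844, -0.5492, 0.0378])]
[([277.0, 128.0], 465, 0.5045, 0.1995, 0.016, [0.5048, 0.1993, 0.0345]), ([206.0, 153.0], 470, 0.4864, 0.2827, 0.0161, [0.4869, 0.2825, 0.0345]), ([525.0, 174.0], 107, 0.4207, -0.0859, 0.0169, [0.4256, -0.0719, 0.0346]), ([273.0, 231.0], 389, 0.3846, 0.2211, 0.016, [0.3857, 0.2205, 0.0345]), ([16.0, 254.0], 339, 0.3869, 0.5498, 0.0271, [0.391, 0.5391, 0.034])]
t 31.5 [0.4503 0.1492 0.2598] w 0.0550 gf 0 F [ 0.9 -0.8 -0.4]
```

View pics/w5.png

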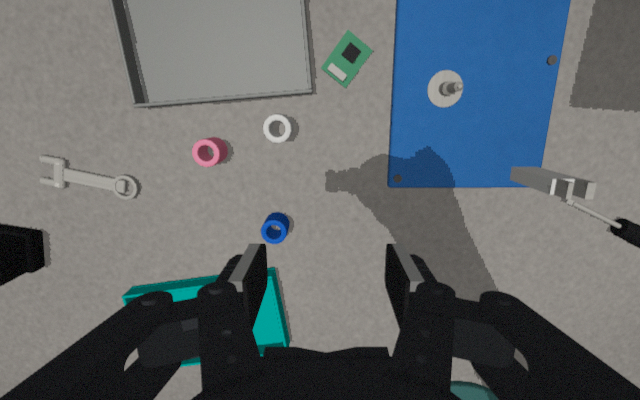

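The sleeve was knocked to (277,128), i.e. (0.505, 0.199), close to the tray wall. I'll grip it along y instead.

```bash
sed -i 's/^Y=TH+np.pi\/2/Y=TH/' h.py
python3 - <<'E'
from h import *
pick([.5046,.1994]); hit=tryit(); c=letgo(.02); st()
E
```

```text
t 33.7 [0.5052 0.1997 0.0072] w 0.0304 gf 59 F [-0.6 -1.3  6.9]
hit True
t 36.7 [0.5269 0.0068 0.0193] w 0.0302 gf 60 F [-1.6 -0.3  4.5]
on pin: z p10/50/90 [0.0453 0.0466 0.0532] xy ((0.5264702439308167, 0.008023806847631931), 0.01585250347852707)
[([49.0, 183.0], 763, 0.487, 0.2825, 0.0163, [0.4869, 0.2811, 0.0345]), ([427.0, 206.0], 127, 0.4202, -0.0862, 0.0168, [0.4274, -0.0789, 0.0335]), ([139.0, 272.0], 587, 0.385, 0.2215, 0.0169, [0.3854, 0.2198, 0.0344])]
t 38.7 [0.4593 0.0141 0.1989] w 0.0599 gf 0 F [ 0.5  0.  -0.3]
```

The top is at 46.5 mm, so the sleeve is fully home and good. It goes into the tray, then I'll check everything.

Run:
```python
from h import *
take(.020); place([.600,.257],.015)
c=cap('wrist'); print(tops(c,.03,.044))
r.servo_line([.50,.12,.33],v=.4); r.move_pose(ball(1.5,0)+[-.04,.09,.20],down(TH+1.5)); st()
c=cap('wrist'); save(c,'w6.png')
W=world(c); z=W[...,2]
m=((z>.147)&(z<.175)).astype(np.uint8); k,l,s_,ce=cv2.connectedComponentsWithStats(m)
print('expected ball',ball(1.5,0))
for i in range(1,k):
    if s_[i,4]>200:
        p=W[l==i]; A=np.c_[2*p,np.ones(len(p))]; s=np.linalg.lstsq(A,(p**2).sum(1),rcond=None)[0]
        print(ce[i].round(),s_[i,4],'sphere',s[:3].round(4),np.sqrt(s[3]+s[:3]@s[:3]).round(4))
c=cap('scene'); save(c,'s6.png',s=1.25)
```

```text
t 40.6 [0.5279 0.0069 0.0212] w 0.0307 gf 59 F [-1.4 -1.1  6.8]
t 45.2 [0.5991 0.2567 0.1489] w 0.0553 gf 0 F [-0.4 -0.2 -0.8]
[([532.0, 3.0], 211, 0.7262, 0.0979, 0.0127, [0.7244, 0.0992, 0.0327]), ([3.0, 27.0], 238, 0.7494, 0.4797, 0.0144, [0.7481, 0.4745, 0.0326]), ([324.0, 196.0], 881, 0.6, 0.2588, 0.0159, [0.6008, 0.2587, 0.0383]), ([626.0, 248.0], 193, 0.5282, 0.0083, 0.0055, [0.5298, 0.0107, 0.037]), ([311.0, 317.0], 661, 0.4867, 0.2831, 0.0162, [0.488, 0.2829, 0.0343])]
t 47.8 [ 0.5695 -0.1876  0.3552] w 0.0551 gf 0 F [-0.   0.   1.2]
expected ball [ 0.60921377 -0.27861567  0.156     ]
[375. 250.] 410 sphere [ 0.6098 -0.2792  0.156 ] 0.0125
```

View pics/s6.png

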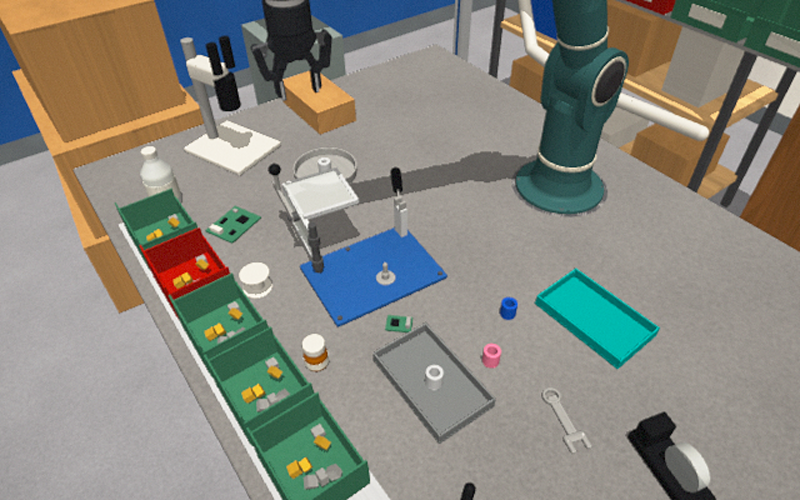

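The tight sleeve is in the dish at (324,163), the good one in the tray at (434,376), and no plain sleeves remain on the bench. The ball is where my model predicts. Now I'll shut the guard.

Run:
```python
from h import *
r.grip(.06)
goball(1.5,0,dz=.10,v=.25); goball(1.5,0,v=.12); r.grip(0); st()
for b in (.12,.24,.38): goball(1.5,b,v=.1)
st()
for g in list(np.arange(1.35,.01,-.15))+[0.]: goball(g,.38,v=.15)
goball(-.01,.38,v=.1); st()
for b in (.25,.12,.0): goball(-.005,b,v=.08)
st(); r.grip(.06); r.sleep(.3); goball(0,0,dz=.18,v=.2); st()
c=cap('wrist'); save(c,'w7.png')
W=world(c); z=W[...,2]; m=((z>.147)&(z<.175)).astype(np.uint8); k,l,s_,ce=cv2.connectedComponentsWithStats(m)
print('expected ball',ball(0,0))
for i in range(1,k):
    if s_[i,4]>200:
        p=W[l==i]; A=np.c_[2*p,np.ones(len(p))]; s=np.linalg.lstsq(A,(p**2).sum(1),rcond=None)[0]
        print(ce[i].round(),s_[i,4],'sphere',s[:3].round(4),np.sqrt(s[3]+s[:3]@s[:3]).round(4))
```

```text
t 50.3 [ 0.6098 -0.2789  0.14  ] w 0.0230 gf 59 F [0.1 0.3 4.5]
t 51.2 [ 0.6143 -0.2461  0.1689] w 0.0232 gf 59 F [ -1.3   5.1 -10.1]
t 54.5 [ 0.4716 -0.093   0.1704] w 0.0226 gf 62 F [ 0.8 -6.7 -6.5]
t 55.5 [ 0.4446 -0.0901  0.1413] w 0.0226 gf 65 F [-3.3 -5.2 15.6]
t 57.3 [ 0.4415 -0.0886  0.3181] w 0.0602 gf 0 F [ 0.  -0.   0.3]
expected ball [ 0.4421462  -0.08871902  0.156     ]
[327. 183.] 569 sphere [ 0.4422 -0.0887  0.1562] 0.0126
```

View pics/w7.png

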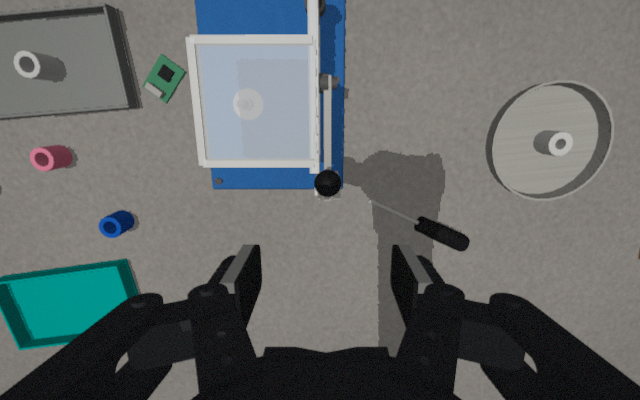

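The guard is shut. The ball at (327,183) is back at its starting position to within 0.2 mm, and the sleeves are in the tray at (28,65) and the dish at (560,144). Handing in.

```bash
python3 -c "
from h import *
print(order.close_job())"
```

```text
the job is handed in; nothing more can be done
None
```

Job handed in at about 57 s of robot time, verdict not shown: two sleeves were present, the tight one is in the dish and the good one in the tray, with the guard shut and the latch bar back in its catch.

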